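Put the microscope objectives back in their colour-ringed rests

TASK

Put each of the four loose microscope objectives (red, yellow, blue and white collar) into the rest whose ring has the same colour, standing upright on its foot on the floor of the rest. Keep the objectives upright and set them down gently, without dropping them, and do not disturb the green objective in its rest or the bottle of immersion oil.

Things in the scene. Friction and masses are not known exactly. Their poses are not given: they have to be found in the camera images.
- objective_red: loose microscope objective with a red collar: steel cylinder 30 mm in diameter, 44 mm tall over all, upright on its flat grey thread cap, small lens nose up. Straight 30 mm sides up to 36 mm, then a nose 19 mm wide tapering to 15 mm; the red collar is the top 6 mm of the straight part. 75 to 210 g. Origin: centre of the underside; z up along its axis.
- objective_yellow: loose microscope objective with a yellow collar: steel cylinder 30 mm in diameter, 49 mm tall over all, upright on its flat grey thread cap, small lens nose up. Straight 30 mm sides up to 41 mm, then a nose 19 mm wide tapering to 15 mm; the yellow collar is the top 6 mm of the straight part. 75 to 210 g. Origin: centre of the underside; z up along its axis.
- objective_blue: loose microscope objective with a blue collar: steel cylinder 30 mm in diameter, 56 mm tall over all, upright on its flat grey thread cap, small lens nose up. Straight 30 mm sides up to 48 mm, then a nose 19 mm wide tapering to 15 mm; the blue collar is the top 6 mm of the straight part. 75 to 210 g. Origin: centre of the underside; z up along its axis.
- objective_white: loose microscope objective with a white collar: steel cylinder 30 mm in diameter, 62 mm tall over all, upright on its flat grey thread cap, small lens nose up. Straight 30 mm sides up to 54 mm, then a nose 19 mm wide tapering to 15 mm; the white collar is the top 6 mm of the straight part. 75 to 210 g. Origin: centre of the underside; z up along its axis.
- rest_red: fixed round rest (shallow cup) for the red objective: grey, 64 mm outer diameter, 14 mm high, with a red ring 8 mm wide around the top. Its round recess is 48 mm in diameter, its flat floor 4 mm above the bench. Empty at the start. Origin: centre of the underside, on the bench; z up.
- rest_yellow: fixed round rest (shallow cup) for the yellow objective: grey, 64 mm outer diameter, 14 mm high, with a yellow ring 8 mm wide around the top. Its round recess is 48 mm in diameter, its flat floor 4 mm above the bench. Empty at the start. Origin: centre of the underside, on the bench; z up.
- rest_blue: fixed round rest (shallow cup) for the blue objective: grey, 64 mm outer diameter, 14 mm high, with a blue ring 8 mm wide around the top. Its round recess is 48 mm in diameter, its flat floor 4 mm above the bench. Empty at the start. Origin: centre of the underside, on the bench; z up.
- rest_white: fixed round rest (shallow cup) for the white objective: grey, 64 mm outer diameter, 14 mm high, with a white ring 8 mm wide around the top. Its round recess is 48 mm in diameter, its flat floor 4 mm above the bench. Empty at the start. Origin: centre of the underside, on the bench; z up.
- objective_green: microscope objective with a green collar, 30 mm in diameter, 52 mm tall, already standing in its own green-ringed rest (same shape and size as the other rests), to be left alone. Origin: centre of its underside, 4 mm above the bench; z up.
- oil_bottle: loose amber bottle of immersion oil with a black cap, 32 mm in diameter, 58 mm tall, standing among the objectives and rests, to be left alone. Origin: centre of the underside; z up. (The other small clutter between the things is under 13 mm high; equipment stands beyond x = 0.75 or |y| = 0.55.)

How it is judged:
At the end, for the whole second after the job is handed in: Each of the red, yellow, blue and white objectives stands at rest in the rest of its own colour: within 11.5 mm of its centre, foot on its floor (origin under 7 mm above the bench), within 0.08 rad of upright. The green objective and the oil bottle are upright and within 20 mm of where they began (horizontal distance between objective_red and rest_red below 0.0115 m and z of objective_red in the frame of rest_red below 0.007 m and angle between each of objective_red, objective_yellow, objective_blue, objective_white's own z axis and vertical below 0.08 rad and linear speed of each of objective_red, objective_yellow, objective_blue, objective_white below 0.02 m/s and angular speed of each of objective_red, objective_yellow, objective_blue, objective_white below 0.3 rad/s and horizontal distance between objective_yellow and rest_yellow below 0.0115 m and z of objective_yellow in the frame of rest_yellow below 0.007 m and horizontal distance between objective_blue and rest_blue below 0.0115 m and z of objective_blue in the frame of rest_blue below 0.007 m and horizontal distance between objective_white and rest_white below 0.0115 m and z of objective_white in the frame of rest_white below 0.007 m and distance of each of objective_green, oil_bottle from where it was at the start of the episode below 0.02 m and angle between each of objective_green, oil_bottle's own z axis and vertical below 0.1 rad); the robot touches nothing.
It fails at once if an objective is tipped far over or falls (angle between any of objective_red, objective_yellow, objective_blue, objective_white's own z axis and vertical above 0.7 rad).
It fails at once if an objective is rammed into a rest (over 50 N) (contact force between any of objective_red, objective_yellow, objective_blue, objective_white and rest_red above 50 N or contact force between any of objective_red, objective_yellow, objective_blue, objective_white and rest_yellow above 50 N or contact force between any of objective_red, objective_yellow, objective_blue, objective_white and rest_blue above 50 N or contact force between any of objective_red, objective_yellow, objective_blue, objective_white and rest_white above 50 N).
It fails at once if an objective falls into its rest instead of being set down (faster than 0.45 m/s, a fall of about 10 mm) ((horizontal distance between objective_red and rest_red below 0.03 m and height (world z) of objective_red below 0.05 m and linear speed of objective_red above 0.45 m/s) or (horizontal distance between objective_yellow and rest_yellow below 0.03 m and height (world z) of objective_yellow below 0.05 m and linear speed of objective_yellow above 0.45 m/s) or (horizontal distance between objective_blue and rest_blue below 0.03 m and height (world z) of objective_blue below 0.05 m and linear speed of objective_blue above 0.45 m/s) or (horizontal distance between objective_white and rest_white below 0.03 m and height (world z) of objective_white below 0.05 m and linear speed of objective_white above 0.45 m/s)).
It fails at once if the green objective or the oil bottle is disturbed (distance of any of objective_green, oil_bottle from where it was at the start of the episode above 0.02 m).
It also fails if it takes over 104 s, if anything falls off the work surface, if the arm or the gripper's body presses on something with over 40 N, if the wrist force passes 120 N, or if a joint passes its speed limit or range.

ROBOT

A 6-joint arm with a two-finger parallel gripper is mounted at the origin on the work surface. World frame = base frame: x ahead of the robot, y to its left, z up, the work surface at z = 0. Lengths are in m, angles in rad, forces in N, time in s.
With the tool pointing down it reaches from about 0.25 to 0.725 m from the base axis. Payload 4 kg.
Tool frame: the origin (TCP) lies midway between the tips of the shut fingers; the grasp point (between the pads) lies grip_point_offset behind it (grip_point_offset is the distance from the TCP to the grasp point, in m); z points along the fingers, y is the line along which they close (so a half turn about z gives the same grasp; the last joint's range is limited). The gripper opens to 85 mm and grips with 20 to 120 N. Pads are 22 mm wide; open, the fingers measure 114 mm over their backs; the gripper's body (76 mm by 85 mm) begins 54 mm behind the grasp point. The pads swing forward as they close: fully open they stand 13 mm farther back than shut.
Start: joints at [-1.292, 0.241, 0.005, 1.335, 0, 1.571], TCP at [0.138, -0.481, 0.231] pointing down, gripper open.
Joint ranges: [-2.72, 2.72], [-1.05, 1.87], [-1.09, 1.28], [-1.99, 2.15], [-1.42, 1.44], [-3.14, 3.14]. Speed limits (rad/s): [2.79, 2.79, 3.14, 3.14, 3.14, 3.14].

INTERFACE

Orientations are given as a unit quaternion [x, y, z, w].
In Python, from workcell import * gives the robot as it stands. The module is installed in compiled form; this text tells all that it offers.
- The arm moves only by the tool arm_command, never from a script. Its arguments are lists of equal length, an entry for each row: "slide": the shift along the tool's x, y, z in cm, a list of three; "spin": the turn about the tool's z in degrees. A call has exactly 5 rows; each row is the pose to reach, as a shift and turn from the pose commanded when the call began, along the tool's axes at that moment; what a row does not reach only later rows make up. A row lasts 1/8 s, in which the tool goes at most 62.5 mm and 10.7 degrees, less where a joint would pass 70% of its speed; a pose out of reach is approached as far as the arm can. A call with a gripper value outside its range is refused whole. "jaw" is the finger opening in cm, from 0 to 8.54, set as the call begins (left out, the last holds). The fingers move at their own pace and stop on an object; the grip force is fixed at half the most. Time passes only in rows, so rows that repeat a pose let the fingers close, or fill a call up. It gives the time, the measured TCP pose, the force, the opening and the grip force at its end, in the units of the state.
- get_obs(): the state, without advancing time (a new reading comes with each control period).
- camera(name): name is "scene" or "top" or "wrist"; returns a dict with "pixels" (384x512x3 uint8, red, green, blue), "range_z" (384x512 float32, m along the optical axis (not along the pixel's ray), 0 where there is no reading), "intrinsics" (3x3 intrinsics, pixels), "k1" (the pictures are not rectified: a ray, as slopes to the right and down, at radius r is drawn at 1 + k1 r^2 times it, then the intrinsics apply), "rvec" (rotation vector, rad) and "tvec" (3), from world to camera coordinates, as OpenCV has them. Camera axes: x right, y down, z forward; pixel columns grow to the right and rows downward; lengths in m; the calibration is good to about 2 mm. A picture is of the moment at which its call begins.
- job_done(): hands the job in; it is judged then, once.
Trained networks look in a picture, given as the dict that the camera call returned (one of the last four; its "shot" number tells which), for a name from the list of things; names that differ only in an ending like _2 or _b are one class to them, and where a whole thing is asked for, a point or a joint stands for the part that bears it (a point fixed in the world has none). Each returns a list of dicts, best first, with "confidence" (0 to 1); they miss things now and then, are a little off and sometimes report something else, mostly with a low value. They report only what shows in the picture. A call takes as long as a camera call.
- recognise(picture, thing): "centre" ([column, row] in pixels, amid what is visible of it).
- landmark_of(picture, thing): "centre" ([column, row] in pixels: a listed point, or the origin of a listed thing).
The state is a dict: "clock": time; "joint_pos": joint angles; "joint_vel": joint speeds; "tau": joint torques, N m; "eef_pos": TCP position; "tool_rot": TCP orientation; "ft_force": force on the tool from outside, world axes, zero at the start; "ft_torque": the same for the moment, N m; "grip_width": finger opening in m; "grasp_force": force on a finger pad.
Only numpy, scipy, OpenCV 4.12 (cv2) and the standard library are available. Lean on these libraries where they do the work, as an engineer would, in place of code of your own. Each camera call takes 0.05 s, during which the arm holds its last target. There are 200 camera calls.

## Working session

There is one attempt and no reset: what is moved stays moved. The work goes in short steps, Python scripts to look and compute and a tool call to move; the robot and the scene stay as the last step left them, time stands still between calls to the robot, and variables do not carry over. Pictures are saved under pics/ and viewed, at most 14 in all, crops included, and the job is handed in when it is done.

Besides the shell and the picture viewer there is one more tool, called after ">>>" in YAML: its name, and indented under it one key for each argument. arm_command: Moves the arm, as the interface text tells. Its arguments: {"type":"object","properties":{"slide":{"type":"array","items":{"type":"array","items":{"type":"number"}}},"spin":{"type":"array","items":{"type":"number"}},"jaw":{"type":"number"}},"required":["slide","spin"]}

```bash
mkdir -p pics
cat > h.py <<'E'
from workcell import *
import numpy as np, cv2
from scipy.spatial.transform import Rotation as R
def save(p,n): cv2.imwrite(f'pics/{n}.png',cv2.cvtColor(p['pixels'],cv2.COLOR_RGB2BGR))
def pose(p):
    Rm=R.from_rotvec(np.ravel(p['rvec'])).as_matrix(); return Rm,np.ravel(p['tvec'])
def ray(p,uv):
    K=np.array(p['intrinsics']);k=p['k1']
    d=np.array([(uv[0]-K[0,2])/K[0,0],(uv[1]-K[1,2])/K[1,1]]);s=d.copy()
    for _ in range(30): s=d/(1+k*(s@s))
    Rm,t=pose(p); return -Rm.T@t, Rm.T@np.array([s[0],s[1],1.])
def onz(p,uv,z):
    o,d=ray(p,uv); return o+d*(z-o[2])/d[2]
def deep(p,uv):
    o,d=ray(p,uv); c,r=int(round(uv[0])),int(round(uv[1]))
    return o+d*p['range_z'][r,c]
def tri(pairs):
    A=np.zeros((3,3));b=np.zeros(3);L=[]
    for p,uv in pairs:
        o,d=ray(p,uv);d=d/np.linalg.norm(d);M=np.eye(3)-np.outer(d,d);A+=M;b+=M@o;L.append((o,M))
    x=np.linalg.solve(A,b); return x,max(np.linalg.norm(M@(x-o)) for o,M in L)
E
cat > a.py <<'E'
from h import *
s=get_obs();print(s['clock'],s['eef_pos'],s['tool_rot'],s['grip_width'])
P={n:camera(n) for n in('scene','top','wrist')}
for n in P: save(P[n],n+'0');print(n,ray(P[n],(256,192)))
C=['red','yellow','blue','white','green']
for t in ['objective_'+c for c in C]+['rest_'+c for c in C[:4]]+['oil_bottle']:
    L={}
    for n in('scene','top'):
        l=landmark_of(P[n],t)
        if l: L[n]=l[0]['centre'];print(t,n,np.round(l[0]['centre']),round(l[0]['confidence'],2),len(l),'z0',onz(P[n],l[0]['centre'],0.).round(4),'deep',deep(P[n],l[0]['centre']).round(3))
    if len(L)==2: print('   tri',tri([(P[n],L[n]) for n in L]))
E
python3 a.py
```

```text
0.0 [ 0.13741133 -0.48007447  0.2304112 ] [ 9.90300667e-01  1.38936936e-01 -1.34972492e-04 -1.04771567e-03] 0.08522439850096766
scene (array([1.37614307, 0.03199669, 0.64164904]), array([-0.82654887, -0.03846584, -0.56155366]))
top (array([0.31514939, 0.00853744, 1.03749692]), array([ 0.19219104, -0.01510435, -0.98132041]))
wrist (array([ 0.20142687, -0.46117675,  0.37361218]), array([-0.252905  , -0.05087518, -0.96635695]))
objective_red scene [201. 194.] 0.69 1 z0 [ 0.4561 -0.146   0.    ] deep [ 0.484 -0.141  0.019]
objective_red top [311. 217.] 0.68 1 z0 [ 0.4561 -0.1424  0.    ] deep [ 0.452 -0.138  0.029]
   tri (array([ 4.56268972e-01, -1.44203243e-01, -6.51252854e-05]), np.float64(0.0018150261045528702))
objective_yellow scene [422. 237.] 0.8 1 z0 [0.5732 0.366  0.    ] deep [0.579 0.364 0.004]
objective_yellow top [106. 174.] 0.7 1 z0 [0.5623 0.3645 0.    ] deep [0.556 0.356 0.025]
   tri (array([ 0.56433289,  0.36842679, -0.0074058 ]), np.float64(0.0012998800510435572))
objective_blue scene [245. 255.] 0.74 2 z0 [ 0.665  -0.0199  0.    ] deep [ 0.684 -0.018  0.017]
objectiv
[... 1374 characters left out ...]
33. 145.] 0.83 1 z0 [ 0.639 -0.202  0.   ] deep [ 0.637 -0.201  0.006]
   tri (array([ 0.63873028, -0.20426564,  0.00252844]), np.float64(0.002707180598093426))
rest_white scene [251. 199.] 0.96 1 z0 [ 0.4625 -0.0227  0.    ] deep [ 0.469 -0.022  0.005]
rest_white top [262. 214.] 0.56 1 z0 [ 0.4646 -0.0207  0.    ] deep [ 0.464 -0.021  0.003]
   tri (array([ 0.46442785, -0.02162759,  0.00137338]), np.float64(0.000986313185274731))
oil_bottle scene [341. 258.] 0.53 1 z0 [0.6576 0.1785 0.    ] deep [0.672 0.176 0.013]
oil_bottle top [331. 147.] 0.45 1 z0 [ 0.635  -0.1981  0.    ] deep [ 0.633 -0.197  0.005]
   tri (array([ 0.66052168, -0.00677523,  0.06776306]), np.float64(0.1826644142160157))
```

View pics/top0.png

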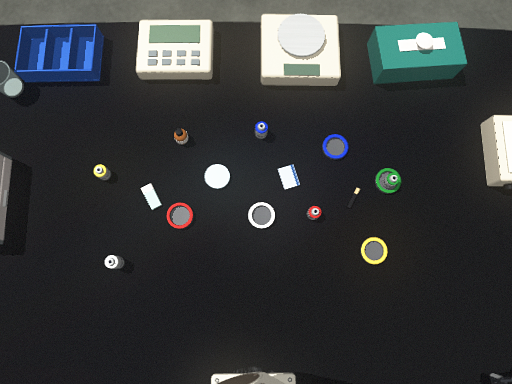

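View pics/scene0.png

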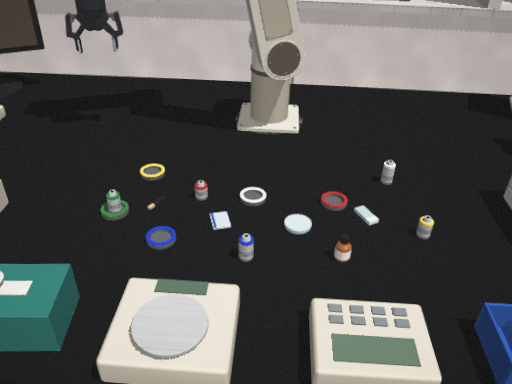

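Top view: red objective (315,213), yellow (102,172), blue (262,130) and white (114,262). Rings: red (180,216), yellow (374,251), blue (335,147) and white (262,215). Green stands at (392,180) and the bottle at (181,136). In the scene view the white objective is at (388,172); the network mistook the bottle at (343,250) for it. Next I'll refine these with ring centroids and depth.

```bash
cat > b.py <<'E'
from h import *
print('gpo',grip_point_offset)
P={n:camera(n) for n in('scene','top')}
def cloud(p):
    K=np.array(p['intrinsics']);v,u=np.mgrid[:384,:512];uv=np.stack([u,v],-1).reshape(-1,1,2).astype(float)
    s=cv2.undistortPoints(uv,K,np.array([p['k1'],0,0,0.])).reshape(-1,2)
    z=p['range_z'].ravel();X=np.c_[s*z[:,None],z];Rm,t=pose(p);X=(X-t)@Rm;X[z==0]=9
    return X.reshape(384,512,3)
CL={n:cloud(P[n]) for n in P}
O={'red':(.456,-.144),'yellow':(.563,.366),'blue':(.667,-.027),'white':(.350,.318),'bottle':(.63,.175),'green':(.55,-.33)}
for c,g in O.items():
    row=[]; pix=[]
    for n in P:
        X=CL[n];m=(np.hypot(X[...,0]-g[0],X[...,1]-g[1])<.045)&(X[...,2]>.016)&(X[...,2]<.1)
        if m.sum()<5: print(c,n,'none');continue
        Z=X[m][:,2];zt=np.percentile(Z,97); hi=m&(X[...,2]>zt-.006)
        v,u=np.nonzero(hi);uv=(u.mean(),v.mean());pix.append((P[n],uv))
        row.append((n,m.sum(),'top z',round(zt,4),'ctr',np.round(X[hi].mean(0),4),np.round((X[m].min(0)+X[m].max(0))/2,4)))
    for r in row: print(c,*r)
    if len(pix)==2: x,e=tri(pix);print('   tri nose',x.round(4),round(e,4))
Rr={'red':(.458,.174),'yellow':(.377,-.288),'blue':(.638,-.203),'white':(.464,-.021)}
for c,g in Rr.items():
    pix=[]
    for n in P:
        p=P[n];X=CL[n];hsv=cv2.cvtColor(p['pixels'],cv2.COLOR_RGB2HSV).astype(int)
        near=np.hypot(X[...,0]-g[0],X[...,1]-g[1])<.042
        m=near&((hsv[...,2]>130)&(hsv[...,1]<60) if c=='white' else (hsv[...,2]>60)&(hsv[...,1]>150))
        v,u=np.nonzero(m); el=cv2.fitEllipse(cv2.convexHull(np.c_[u,v].astype(np.float32)))
        pix.append((p,el[0])); print(c,n,m.sum(),np.round(el[0],1),np.round(el[1],1),'at z.014',onz(p,el[0],.014).round(4),'ring z',np.median(X[m][:,2]).round(4))
    x,e=tri(pix);print('   tri ring',x.round(4),round(e,4))
E
python3 b.py
```

```text
gpo 0.0187
red scene 140 top z 0.0444 ctr [ 0.4693 -0.1433  0.0429] [ 0.4704 -0.1441  0.031 ]
red top 143 top z 0.0456 ctr [ 0.4643 -0.1445  0.0433] [ 0.4634 -0.1461  0.0317]
   tri nose [ 0.4648 -0.1446  0.04  ] 0.0004
yellow scene 225 top z 0.0497 ctr [0.5685 0.3679 0.0481] [0.5661 0.3679 0.0342]
yellow top 164 top z 0.051 ctr [0.5631 0.3653 0.0489] [0.5634 0.367  0.0342]
   tri nose [0.5645 0.3682 0.0447] 0.0014
blue scene 293 top z 0.0566 ctr [ 0.6745 -0.0193  0.0547] [ 0.6745 -0.0195  0.0369]
blue top 168 top z 0.0574 ctr [ 0.6689 -0.0206  0.0552] [ 0.6705 -0.0198  0.0388]
   tri nose [ 0.6703 -0.0202  0.0512] 0.0006
white scene 218 top z 0.0622 ctr [0.3533 0.3232 0.06  ] [0.3543 0.3224 0.04  ]
white top 195 top z 0.0632 ctr [0.3476 0.3218 0.0612] [0.3476 0.3222 0.0409]
   tri nose [0.3478 0.324  0.0567] 0.0008
bottle scene 283 top z 0.0591 ctr [0.6599 0.1783 0.0575] [0.6616 0.1778 0.0382]
bottle top 164 top z 0.0598 ctr [0.6553 0.1787 0.0584] [0.6545 0.1777 0.0387]
   tri nose [0.6565 0.1792 0.0547] 0.0002
green scene 246 top z 0.0565 ctr [ 0.5469 -0.3314  0.0546] [ 0.5512 -0.3
[... 323 characters left out ...]
0.4597 0.1774 0.0115] 0.0002
yellow scene 22 [151.9 169.9] [12.1 24.6] at z.014 [ 0.3768 -0.2877  0.014 ] ring z 0.0134
yellow top 92 [374.  250.2] [25.9 27.7] at z.014 [ 0.3738 -0.2894  0.014 ] ring z 0.0113
   tri ring [ 0.3738 -0.2893  0.0123] 0.0006
blue scene 220 [160.2 235.5] [18.7 30.9] at z.014 [ 0.6372 -0.2036  0.014 ] ring z 0.0135
blue top 245 [335.2 145.9] [24.4 26.3] at z.014 [ 0.6329 -0.2048  0.014 ] ring z 0.0136
   tri ring [ 0.6337 -0.2051  0.0111] 0.0004
white scene 194 [252.5 194.9] [15.2 26.7] at z.014 [ 0.4655 -0.0187  0.014 ] ring z 0.013
white top 504 [261.  214.8] [26.  27.1] at z.014 [ 0.46   -0.0192  0.014 ] ring z 0.0068
   tri ring [ 0.4605 -0.0191  0.0106] 0.0002
```

>>> arm_command:
  slide:
    - [3,-1.8,0.5]
    - [7,-4,1]
    - [11.5,-6.6,1.5]
    - [16,-9.2,2]
    - [20.5,-11.8,2.5]
  spin: [3,6,9.5,13,16]
  jaw: 7

```text
clock: 1.88
eef_pos: [0.3032, -0.3097, 0.2064]
tool_rot: [1.0, -0.001, 0.0, 0.0]
ft_force: [0.4, -0.3, 0.4]
grip_width: 0.0701
grasp_force: 0.0
```

>>> arm_command:
  slide:
    - [3,-3,0]
    - [7,-7,0]
    - [11,-11,0.5]
    - [14.5,-14.5,1]
    - [16.2,-16.5,1]
  spin: [0,0,0,0,0]

```text
clock: 2.5
eef_pos: [0.4657, -0.1439, 0.1959]
tool_rot: [1.0, 0.001, -0.0, -0.0]
ft_force: [0.5, 0.0, -0.8]
grip_width: 0.0702
grasp_force: 0.0
```

```bash
cat > w.py <<'E'
from h import *
import sys
name,*things=sys.argv[1:]
s=get_obs();print(s['clock'],np.round(s['eef_pos'],4),s['grip_width'],s['grasp_force'])
p=camera('wrist');save(p,name)
for t in things:
    for l in landmark_of(p,t)[:1]: print(t,np.round(l['centre']),round(l['confidence'],2),'z0',onz(p,l['centre'],0.).round(4),'z4',onz(p,l['centre'],.004).round(4))
E
python3 w.py wr1 objective_red rest_white
```

```text
2.5 [ 0.4657 -0.1439  0.1959] 0.07017480624325197 0.0
objective_red [266. 171.] 0.72 z0 [ 0.466  -0.1469  0.    ] z4 [ 0.4668 -0.1469  0.004 ]
rest_white [152. 176.] 0.57 z0 [ 0.46   -0.0202  0.    ] z4 [ 0.4609 -0.0216  0.004 ]
```

View pics/wr1.png

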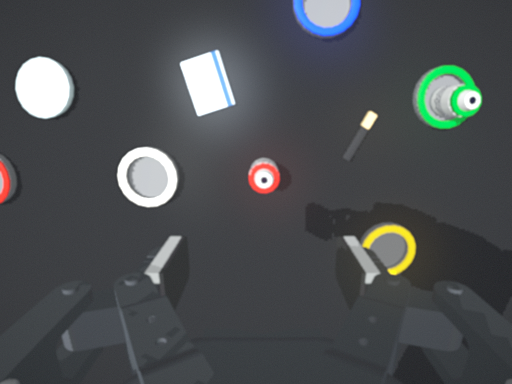

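Red collar appears at (264,179), in line with my estimate of (0.466,-0.146), so I descend.

>>> arm_command:
  slide:
    - [0,0.1,4]
    - [0,0.1,9]
    - [0,0.1,14]
    - [0,0.1,17]
    - [0,0.1,18.5]
  spin: [0,0,0,0,0]

```text
clock: 3.28
eef_pos: [0.4624, -0.1475, 0.0098]
tool_rot: [1.0, -0.001, -0.001, -0.0]
ft_force: [-0.8, -0.4, 0.6]
grip_width: 0.0698
grasp_force: 0.0
```

>>> arm_command:
  slide:
    - [0,0,0]
    - [0,0,0]
    - [0,0,0]
    - [0,0,0]
    - [0,0,0]
  spin: [0,0,0,0,0]
  jaw: 2

```text
clock: 3.9
eef_pos: [0.4658, -0.1475, 0.0131]
tool_rot: [1.0, -0.0, 0.002, 0.001]
ft_force: [-1.2, 0.7, 6.5]
grip_width: 0.0282
grasp_force: 59.4
```

>>> arm_command:
  slide:
    - [0,0,-0.5]
    - [0,0,-2]
    - [0,0,-5]
    - [0,0,-8]
    - [0,0,-10]
  spin: [0,0,0,0,0]

```text
clock: 4.53
eef_pos: [0.4649, -0.1471, 0.1137]
tool_rot: [1.0, -0.0, 0.001, 0.0]
ft_force: [-0.3, 0.1, -0.2]
grip_width: 0.0283
grasp_force: 59.2
```

```bash
python3 w.py wr2
python3 - <<'E'
from h import *
p=camera('scene');save(p,'s2')
im=cv2.imread('pics/s2.png')[90:250,120:330];cv2.imwrite('pics/s2c.png',cv2.resize(im,None,fx=3,fy=3,interpolation=cv2.INTER_CUBIC))
E
```

```text
4.525 [ 0.4649 -0.1471  0.1137] 0.028330550609149185 59.224101305007935
```

View pics/s2c.png

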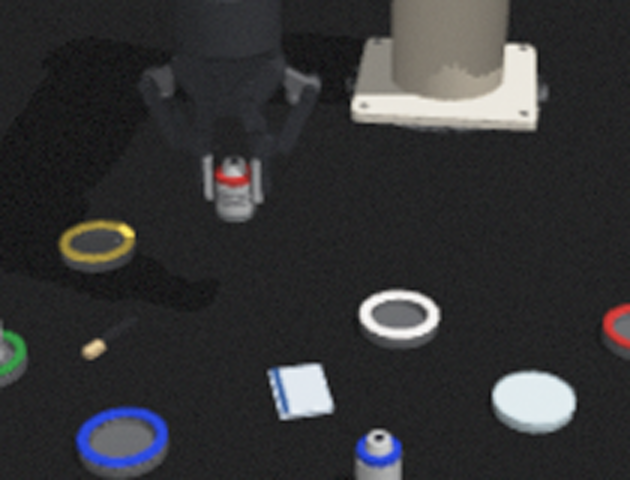

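Red is held upright, about mid-pad. I'll carry it toward the red rest.

>>> arm_command:
  slide:
    - [0,-3,0]
    - [0,-9,0]
    - [0,-15,0]
    - [0,-21,0]
    - [0,-25,0]
  spin: [0,0,0,0,0]

```text
clock: 5.25
eef_pos: [0.4671, 0.0433, 0.1108]
tool_rot: [0.999, 0.034, -0.002, -0.02]
ft_force: [-0.5, 0.3, -1.8]
grip_width: 0.0279
grasp_force: 59.5
```

```bash
cat >> h.py <<'E'
def ring(p,c,g,rad=.045,z=.014):
    "centre of a ring of colour c near g from its outline, at height z"
    hsv=cv2.cvtColor(p['pixels'],cv2.COLOR_RGB2HSV).astype(int);h=hsv[...,0]
    hue={'red':(h<8)|(h>172),'yellow':(h>20)&(h<35),'blue':(h>105)&(h<130)}
    m=(hsv[...,2]>150)&(hsv[...,1]<50) if c=='white' else (hsv[...,2]>60)&(hsv[...,1]>150)&hue[c]
    v,u=np.nonzero(m);X=np.array([onz(p,q,z) for q in zip(u,v)])
    k=np.hypot(X[:,0]-g[0],X[:,1]-g[1])<rad;X=X[k][:,:2].astype(np.float32)
    (cc,r)=cv2.minEnclosingCircle(X);e=cv2.fitEllipse(cv2.convexHull(X))
    return len(X),np.round(cc,4),round(r,4),np.round(e[0],4),np.round(e[1],4)
E
cat > r.py <<'E'
from h import *
import sys
p=camera('wrist');save(p,sys.argv[1])
s=get_obs();print(np.round(s['eef_pos'],4),s['grasp_force'])
G={'red':(.460,.177),'yellow':(.3745,-.289),'blue':(.634,-.205),'white':(.4615,-.019)}
for c in sys.argv[2:]: print(c,ring(p,c,G[c]),[(np.round(l['centre']),onz(p,l['centre'],0).round(4)) for l in landmark_of(p,'rest_'+c)[:1]])
E
python3 r.py wr3 red white
```

```text
[0.4677 0.0438 0.1109] 59.50148195028305
red (2073, array([0.4612, 0.1775]), 0.0329, array([0.461 , 0.1774]), array([0.0646, 0.0651])) [(array([111., 190.]), array([0.457 , 0.1801, 0.    ]))]
white (2016, array([ 0.4627, -0.019 ]), 0.0321, array([ 0.4626, -0.019 ]), array([0.0623, 0.0637])) [(array([344., 201.]), array([ 0.4633, -0.0204,  0.    ]))]
```

View pics/wr3.png

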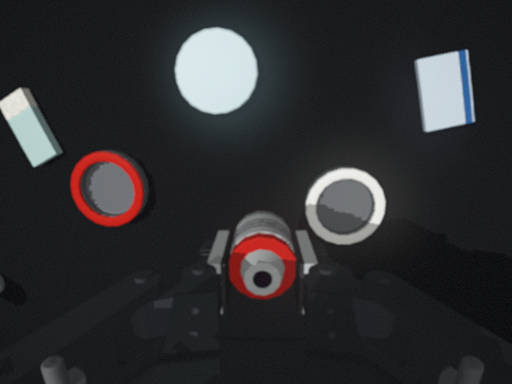

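The red ring is at (110,188), measured (0.461,0.177), and the white ring at (345,205), measured (0.463,-0.019). Red is held centrally, but the move stopped short with a small tilt, so I'll check the joints.

```bash
python3 -c "
from h import *
s=get_obs();print(s['clock'],np.round(s['joint_pos'],3),np.round(s['joint_vel'],3),np.round(s['eef_pos'],4),np.round(s['tool_rot'],3),R.from_quat(s['tool_rot']).as_matrix().round(3))"
```

```text
5.4 [ 0.064  0.274 -0.282  1.016  0.039  3.141] [-0.022 -0.004 -0.003  0.003 -0.002  0.001] [0.4677 0.0416 0.1109] [ 0.999  0.032 -0.002 -0.019] [[ 0.998  0.064 -0.004]
 [ 0.065 -0.997  0.039]
 [-0.002 -0.039 -0.999]]
```

>>> arm_command:
  slide:
    - [0,0,0]
    - [0,0,0]
    - [0,0,0]
    - [0,0,0]
    - [0,0,0]
  spin: [-8,-18,-28,-38,-46]

```text
clock: 6.02
eef_pos: [0.4677, 0.0404, 0.1111]
tool_rot: [0.907, 0.421, 0.006, -0.018]
ft_force: [-1.1, 0.0, -1.3]
grip_width: 0.0284
grasp_force: 59.4
```

>>> arm_command:
  slide:
    - [0,0,0]
    - [0,0,0]
    - [0,0,0]
    - [0,0,0]
    - [0,0,0]
  spin: [-10,-20,-30,-40,-44]

```text
clock: 6.65
eef_pos: [0.4677, 0.0403, 0.1111]
tool_rot: [0.684, 0.729, 0.013, -0.015]
ft_force: [0.1, -0.2, -1.8]
grip_width: 0.028
grasp_force: 59.4
```

```bash
cat > j.py <<'E'
from h import *
s=get_obs();M=R.from_quat(s['tool_rot']).as_matrix();print(s['clock'],np.round(s['joint_pos'],3),np.round(s['eef_pos'],4),'grip',s['grip_width'],s['grasp_force']);print(M.round(3))
E
python3 j.py
```

```text
6.65 [ 0.061  0.274 -0.282  1.016  0.039  1.567] [0.4677 0.0403 0.1111] grip 0.02801259297088994 59.38239097595215
[[-0.065  0.998 -0.004]
 [ 0.997  0.065  0.039]
 [ 0.039 -0.002 -0.999]]
```

A joint-6 limit left a constant 2.2° lean about x. With the jaw now closing along x, the lean lies in the pad plane, so it's harmless. I'll keep this yaw and compute slides with the actual axes.

```bash
cat > g.py <<'E'
from h import *
import sys
M=np.array([[-.065,.998,-.004],[.997,.065,.039],[.039,-.002,-.999]])
a=np.array([float(v) for v in sys.argv[1:]]).reshape(-1,3)
s=get_obs();c=s['eef_pos'];print(s['clock'],np.round(c,4),'z-axis',R.from_quat(s['tool_rot']).as_matrix()[:,2].round(3),'F',np.round(s['ft_force'],1))
for t in a: print(t,'slide cm',(M.T@(t-c)*100).round(2))
E
python3 g.py .461 .1755 .111 .461 .1755 .03 .461 .1755 .015
```

```text
6.65 [0.4677 0.0403 0.1111] z-axis [-0.004  0.039 -0.999] F [ 0.1 -0.2 -1.8]
[0.461  0.1755 0.111 ] slide cm [13.52  0.21  0.54]
[0.461  0.1755 0.03  ] slide cm [13.2   0.23  8.64]
[0.461  0.1755 0.015 ] slide cm [13.14  0.23 10.13]
```

>>> arm_command:
  slide:
    - [3,0.1,0.1]
    - [7,0.1,0.3]
    - [11,0.2,0.4]
    - [13.5,0.2,0.5]
    - [13.3,0.2,5]
  spin: [0,0,0,0,0]

```text
clock: 7.28
eef_pos: [0.4653, 0.1784, 0.0693]
tool_rot: [0.683, 0.73, 0.017, -0.012]
ft_force: [0.3, 0.3, -1.8]
grip_width: 0.0279
grasp_force: 59.4
```

>>> arm_command:
  slide:
    - [0,0,0]
    - [0,0,1.5]
    - [-0.1,0,3]
    - [-0.1,0,4]
    - [-0.2,0,4.6]
  spin: [0,0,0,0,0]

```text
clock: 7.9
eef_pos: [0.4607, 0.1764, 0.02]
tool_rot: [0.684, 0.729, 0.013, -0.015]
ft_force: [0.1, 0.1, -1.4]
grip_width: 0.0283
grasp_force: 59.5
```

```bash
python3 g.py .461 .1755 .015
```

```text
7.9 [0.4607 0.1764 0.02  ] z-axis [-0.004  0.039 -0.999] F [ 0.1  0.1 -1.4]
[0.461  0.1755 0.015 ] slide cm [-0.11  0.02  0.49]
```

>>> arm_command:
  slide:
    - [0,0,0.1]
    - [0,0,0.2]
    - [0,0,0.3]
    - [0,0,0.4]
    - [0,0,0.4]
  spin: [0,0,0,0,0]

```text
clock: 8.52
eef_pos: [0.4613, 0.177, 0.0174]
tool_rot: [0.684, 0.73, 0.014, -0.015]
ft_force: [-1.9, -0.5, 4.8]
grip_width: 0.028
grasp_force: 60.2
```

Contact (force up by about 6 N at z=0.017). Now I release and rise.

>>> arm_command:
  slide:
    - [0,0,0]
    - [0,0,0]
    - [0,0,0]
    - [0,0,0]
    - [0,0,0]
  spin: [0,0,0,0,0]
  jaw: 7

```text
clock: 9.15
eef_pos: [0.4608, 0.1767, 0.0165]
tool_rot: [0.684, 0.73, 0.013, -0.015]
ft_force: [0.6, -0.1, -0.6]
grip_width: 0.0698
grasp_force: 0.0
```

>>> arm_command:
  slide:
    - [0.1,0,-2]
    - [0.2,0,-5]
    - [0.4,0,-9]
    - [0.5,0,-13]
    - [0.6,0,-16]
  spin: [0,0,0,0,0]

```text
clock: 9.78
eef_pos: [0.4615, 0.1765, 0.1786]
tool_rot: [0.684, 0.73, 0.014, -0.014]
ft_force: [-0.3, 0.2, 0.2]
grip_width: 0.0702
grasp_force: 0.0
```

```bash
python3 w.py wr4 objective_red objective_white rest_red; python3 g.py .3485 .319 .17 .3485 .319 .024
```

```text
9.775 [0.4615 0.1765 0.1786] 0.07023910652184741 0.0
objective_red [260. 184.] 0.76 z0 [0.4597 0.1742 0.    ] z4 [0.4597 0.175  0.004 ]
objective_white [159.  28.] 0.74 z0 [0.3511 0.323  0.    ] z4 [0.3524 0.3219 0.004 ]
rest_red [260. 181.] 0.77 z0 [0.46   0.1776 0.    ] z4 [0.46   0.1783 0.004 ]
9.975 [0.4613 0.1764 0.1769] z-axis [-0.003  0.04  -0.999] F [-0.3  0.2 -0.9]
[0.3485 0.319  0.17  ] slide cm [ 14.92 -10.33   1.29]
[0.3485 0.319  0.024 ] slide cm [ 14.35 -10.3   15.87]
```

View pics/wr4.png

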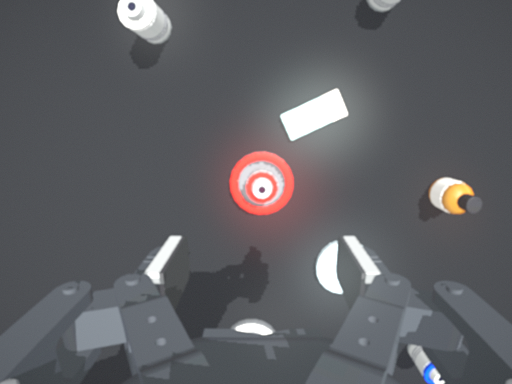

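Red stands centred in its rest at (262,185); white is at (150,20). I go for white.

>>> arm_command:
  slide:
    - [3,-2,0.3]
    - [7,-4.7,0.6]
    - [11,-7.4,1]
    - [14.3,-9.5,1.3]
    - [15.3,-10.15,1.3]
  spin: [0,0,0,0,0]

```text
clock: 10.6
eef_pos: [0.3476, 0.3234, 0.168]
tool_rot: [0.683, 0.731, 0.011, -0.015]
ft_force: [0.0, -1.0, 0.4]
grip_width: 0.0703
grasp_force: 0.0
```

```bash
python3 w.py wr5 objective_white; python3 g.py .35 .323 .024
```

```text
10.6 [0.3476 0.3234 0.168 ] 0.07031279222545878 0.0
objective_white [272. 185.] 0.8 z0 [0.3569 0.3226 0.    ] z4 [0.3567 0.3234 0.004 ]
10.7 [0.3488 0.3229 0.1687] z-axis [-0.005  0.038 -0.999] F [ 0.5 -0.3  0.3]
[0.35  0.323 0.024] slide cm [-0.56  0.15 14.46]
```

```bash
cat > c.py <<'E'
from h import *
import sys
g=(float(sys.argv[1]),float(sys.argv[2]));h=float(sys.argv[3]) # guess and straight-side height
p=camera('wrist');K=np.array(p['intrinsics']);v,u=np.mgrid[:384,:512]
s=cv2.undistortPoints(np.stack([u,v],-1).reshape(-1,1,2).astype(float),K,np.array([p['k1'],0,0,0.])).reshape(-1,2)
z=p['range_z'].ravel();Rm,t=pose(p);X=(np.c_[s*z[:,None],z]-t)@Rm
X=X[(z>0)&(np.hypot(X[:,0]-g[0],X[:,1]-g[1])<.035)&(X[:,2]<.09)]
for n,lo,hi in(('nose top',h+.005,.09),('collar band',h-.004,h+.002),('sides',.012,h-.004)):
    Y=X[(X[:,2]>lo)&(X[:,2]<hi)]
    if len(Y)>8: c,r=cv2.minEnclosingCircle(Y[:,:2].astype(np.float32));print(n,len(Y),'z',Y[:,2].max().round(4),'circle',np.round(c,4),round(r,4),'x range',np.percentile(Y[:,0],[1,99]).round(4),'y',np.percentile(Y[:,1],[1,99]).round(4))
E
python3 c.py .35 .323 .054
```

```text
nose top 286 z 0.0645 circle [0.3482 0.3237] 0.0083 x range [0.3411 0.3561] y [0.3167 0.3315]
collar band 587 z 0.056 circle [0.3483 0.3235] 0.0149 x range [0.3342 0.3623] y [0.3095 0.3379]
sides 209 z 0.0499 circle [0.348  0.3271] 0.0146 x range [0.3337 0.362 ] y [0.3275 0.3384]
```

Depth gives white at (0.3483,0.3236), top about 63 mm. That agrees with the two views, so I descend and grasp.

>>> arm_command:
  slide:
    - [-0.1,0,4]
    - [-0.3,0,8.5]
    - [-0.4,0,12]
    - [-0.5,0,14]
    - [-0.5,0,14.5]
  spin: [0,0,0,0,0]

```text
clock: 11.38
eef_pos: [0.3495, 0.3215, 0.0232]
tool_rot: [0.685, 0.729, 0.011, -0.015]
ft_force: [-0.7, 0.1, -0.1]
grip_width: 0.0695
grasp_force: 0.0
```

>>> arm_command:
  slide:
    - [0,0,0]
    - [0,0,0]
    - [0,0,0]
    - [0,0,0]
    - [0,0,0]
  spin: [0,0,0,0,0]
  jaw: 2

```text
clock: 12.0
eef_pos: [0.3505, 0.3241, 0.0261]
tool_rot: [0.684, 0.73, 0.014, -0.014]
ft_force: [-0.3, -1.4, 6.0]
grip_width: 0.0282
grasp_force: 59.1
```

>>> arm_command:
  slide:
    - [0,0,-0.5]
    - [0.1,0,-2]
    - [0.2,0,-5]
    - [0.3,0,-8]
    - [0.4,0,-10]
  spin: [0,0,0,0,0]

```text
clock: 12.62
eef_pos: [0.3498, 0.3238, 0.1263]
tool_rot: [0.684, 0.73, 0.014, -0.015]
ft_force: [-0.3, 0.3, -1.7]
grip_width: 0.0281
grasp_force: 59.4
```

```bash
python3 j.py; python3 g.py .463 -.019 .124 .463 -.019 .029
```

```text
12.625 [ 0.726  0.252 -0.268  1.026  0.032  2.232] [0.3498 0.3238 0.1263] grip 0.028095685704900508 59.38291355967522
[[-0.065  0.998 -0.003]
 [ 0.997  0.065  0.04 ]
 [ 0.04  -0.    -0.999]]
12.625 [0.3498 0.3238 0.1263] z-axis [-0.003  0.04  -0.999] F [-0.3  0.3 -1.7]
[ 0.463 -0.019  0.124] slide cm [-34.93   9.06  -1.15]
[ 0.463 -0.019  0.029] slide cm [-35.3    9.08   8.34]
```

>>> arm_command:
  slide:
    - [-3,0.8,0]
    - [-8,2.1,-0.2]
    - [-13.5,3.5,-0.4]
    - [-19,4.9,-0.6]
    - [-24,6.2,-0.8]
  spin: [0,0,0,0,0]

```text
clock: 13.25
eef_pos: [0.4273, 0.0863, 0.1234]
tool_rot: [0.684, 0.73, 0.013, -0.015]
ft_force: [1.5, 0.6, -2.5]
grip_width: 0.0283
grasp_force: 59.4
```

>>> arm_command:
  slide:
    - [-5,1.3,-0.2]
    - [-9,2.3,-0.3]
    - [-10.9,2.8,-0.3]
    - [-11,2.8,2]
    - [-11.1,2.8,5]
  spin: [0,0,0,0,0]

```text
clock: 13.88
eef_pos: [0.4629, -0.0194, 0.0689]
tool_rot: [0.684, 0.729, 0.014, -0.014]
ft_force: [0.1, 0.7, -1.8]
grip_width: 0.0285
grasp_force: 59.5
```

```bash
python3 r.py wr6 white; python3 g.py .462 -.019 .033
```

```text
[ 0.4593 -0.0189  0.0648] 59.50113281607628
white (3846, array([ 0.4619, -0.026 ]), 0.039, array([ 0.462 , -0.0261]), array([0.0663, 0.0796])) [(array([258., 211.]), array([ 0.4606, -0.02  ,  0.    ]))]
13.975 [ 0.4589 -0.0187  0.0661] z-axis [-0.011  0.04  -0.999] F [-0.2 -0.  -2.3]
[ 0.462 -0.019  0.033] slide cm [-0.17  0.32  3.31]
```

View pics/wr6.png

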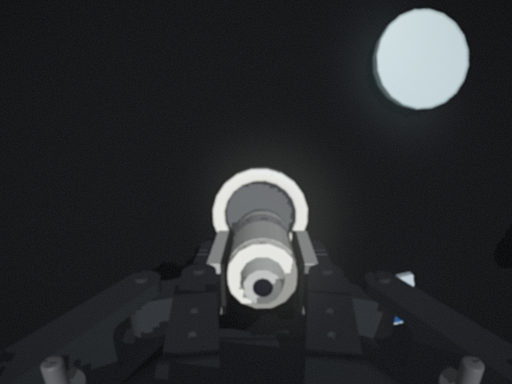

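The ring centre is at column 260 and the held objective at 262, so they are aligned. I lower it.

>>> arm_command:
  slide:
    - [0,0,0.8]
    - [0,0,1.8]
    - [-0.1,0,2.6]
    - [-0.1,0,3]
    - [-0.1,0,3.1]
  spin: [0,0,0,0,0]

```text
clock: 14.6
eef_pos: [0.462, -0.0186, 0.0377]
tool_rot: [0.684, 0.73, 0.013, -0.015]
ft_force: [0.0, -0.6, -1.5]
grip_width: 0.0288
grasp_force: 59.5
```

>>> arm_command:
  slide:
    - [0,0,0]
    - [0,0,0.1]
    - [0,0,0.2]
    - [0,0,0.3]
    - [0,0,0.3]
  spin: [0,0,0,0,0]

```text
clock: 15.22
eef_pos: [0.462, -0.0185, 0.0348]
tool_rot: [0.684, 0.73, 0.013, -0.015]
ft_force: [-0.9, 0.1, -1.9]
grip_width: 0.028
grasp_force: 59.5
```

>>> arm_command:
  slide:
    - [0,0,0.1]
    - [0,0,0.2]
    - [0,0,0.3]
    - [0,0,0.4]
    - [0,0,0.4]
  spin: [0,0,0,0,0]

```text
clock: 15.85
eef_pos: [0.462, -0.0183, 0.0308]
tool_rot: [0.684, 0.73, 0.013, -0.015]
ft_force: [0.3, -1.0, -1.7]
grip_width: 0.0285
grasp_force: 59.5
```

>>> arm_command:
  slide:
    - [0,0,0.1]
    - [0,0,0.1]
    - [0,0,0.15]
    - [0,0,0.15]
    - [0,0,0.15]
  spin: [0,0,0,0,0]

```text
clock: 16.48
eef_pos: [0.4622, -0.0183, 0.0301]
tool_rot: [0.684, 0.73, 0.013, -0.015]
ft_force: [-1.8, 0.1, 5.4]
grip_width: 0.0283
grasp_force: 60.4
```

Contact. I release and rise, then head to blue.

>>> arm_command:
  slide:
    - [0,0,0]
    - [0,0,0]
    - [0,0,0]
    - [0,0,0]
    - [0,0,0]
  spin: [0,0,0,0,0]
  jaw: 7

```text
clock: 17.1
eef_pos: [0.462, -0.0183, 0.0293]
tool_rot: [0.684, 0.73, 0.013, -0.015]
ft_force: [0.3, -0.3, 0.7]
grip_width: 0.0697
grasp_force: 0.0
```

>>> arm_command:
  slide:
    - [0.1,0,-2]
    - [0.2,0,-5]
    - [0.4,0,-9]
    - [0.5,0,-12]
    - [0.5,0,-13]
  spin: [0,0,0,0,0]

```text
clock: 17.73
eef_pos: [0.4635, -0.0185, 0.1613]
tool_rot: [0.684, 0.73, 0.014, -0.013]
ft_force: [0.0, 0.2, -0.7]
grip_width: 0.0699
grasp_force: 0.0
```

```bash
python3 c.py .462 -.019 .058; python3 r.py wr7 white;  python3 g.py .670 -.02 .16
```

```text
nose top 311 z 0.0686 circle [ 0.4615 -0.0194] 0.0081 x range [0.4542 0.4693] y [-0.0256 -0.0113]
collar band 639 z 0.06 circle [ 0.4615 -0.0187] 0.015 x range [0.4476 0.4756] y [-0.0328 -0.0044]
sides 1583 z 0.0537 circle [ 0.4608 -0.0188] 0.0321 x range [0.4314 0.4911] y [-0.0489  0.012 ]
[ 0.4628 -0.0185  0.16  ] 0.0
white (3653, array([ 0.4616, -0.0189]), 0.0334, array([ 0.4617, -0.0188]), array([0.066 , 0.0662])) [(array([260., 184.]), array([ 0.4625, -0.018 ,  0.    ]))]
17.875 [ 0.462  -0.0184  0.159 ] z-axis [-0.004  0.04  -0.999] F [ 0.7 -0.7 -0.6]
[ 0.67 -0.02  0.16] slide cm [-1.5  20.75 -0.19]
```

View pics/wr7.png

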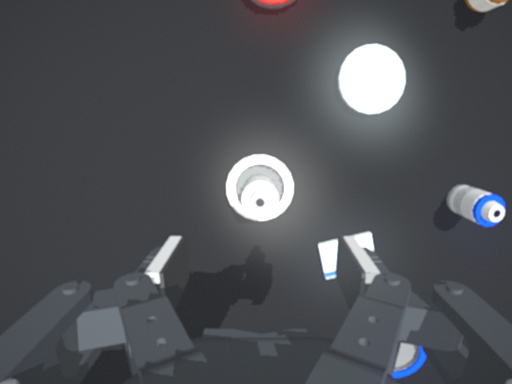

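White is centred in its ring at (260,188) to within 1 mm. Blue is at (480,205), so I move above it.

>>> arm_command:
  slide:
    - [-0.2,3,0]
    - [-0.6,8,0]
    - [-1,13.5,0]
    - [-1.4,18.5,0]
    - [-1.5,20.7,0]
  spin: [0,0,0,0,0]

```text
clock: 18.5
eef_pos: [0.6709, -0.0199, 0.1549]
tool_rot: [0.684, 0.73, 0.012, -0.016]
ft_force: [-0.2, -0.1, 0.3]
grip_width: 0.0698
grasp_force: 0.0
```

```bash
python3 c.py .67 -.02 .048;  python3 g.py .670 -.02 .020
```

```text
nose top 305 z 0.0582 circle [ 0.6708 -0.0183] 0.0084 x range [0.6633 0.6785] y [-0.0253 -0.0107]
collar band 618 z 0.05 circle [ 0.6708 -0.0186] 0.0151 x range [0.6571 0.6848] y [-0.0326 -0.004 ]
sides 193 z 0.0439 circle [ 0.6707 -0.0169] 0.015 x range [0.6567 0.6854] y [-0.0153 -0.0035]
18.55 [ 0.6725 -0.0198  0.1545] z-axis [-0.006  0.04  -0.999] F [2.3 0.  0.2]
[ 0.67 -0.02  0.02] slide cm [-0.53 -0.22 13.44]
```

>>> arm_command:
  slide:
    - [0,0,4]
    - [-0.2,0,8]
    - [-0.3,0,11.5]
    - [-0.4,0,13.2]
    - [-0.4,0,13.6]
  spin: [0,0,0,0,0]

```text
clock: 19.18
eef_pos: [0.668, -0.0186, 0.0206]
tool_rot: [0.684, 0.729, 0.012, -0.016]
ft_force: [-0.1, -0.5, 0.2]
grip_width: 0.0695
grasp_force: 0.0
```

>>> arm_command:
  slide:
    - [0,0,0]
    - [0,0,0]
    - [0,0,0]
    - [0,0,0]
    - [0,0,0]
  spin: [0,0,0,0,0]
  jaw: 2

```text
clock: 19.8
eef_pos: [0.671, -0.0187, 0.0247]
tool_rot: [0.684, 0.73, 0.014, -0.013]
ft_force: [0.3, -0.1, 6.0]
grip_width: 0.0286
grasp_force: 59.3
```

>>> arm_command:
  slide:
    - [0,0,-0.5]
    - [0.1,0,-2]
    - [0.2,0,-5]
    - [0.3,0,-8]
    - [0.4,0,-9]
  spin: [0,0,0,0,0]

```text
clock: 20.42
eef_pos: [0.6711, -0.0182, 0.1157]
tool_rot: [0.684, 0.73, 0.015, -0.013]
ft_force: [-1.1, -0.1, -1.1]
grip_width: 0.0283
grasp_force: 59.3
```

```bash
python3 r.py wr8 blue;python3 g.py .635 -.1 .11 .635 -.205 .11 .635 -.205 .03
```

```text
[ 0.671  -0.0181  0.1159] 59.34823662042618
20.475 [ 0.671  -0.0181  0.1159] z-axis [ 0.001  0.039 -0.999] F [ 1.5 -0.1 -1.1]
[ 0.635 -0.1    0.11 ] slide cm [-7.95 -4.13  0.29]
[ 0.635 -0.205  0.11 ] slide cm [-18.42  -4.81  -0.12]
[ 0.635 -0.205  0.03 ] slide cm [-18.73  -4.79   7.87]Traceback (most recent call last):
  File "r.py", line 6, in <module>
    for c in sys.argv[2:]: print(c,ring(p,c,G[c]),[(np.round(l['centre']),onz(p,l['centre'],0).round(4)) for l in landmark_of(p,'rest_'+c)[:1]])
                                   ~~~~^^^^^^^^^^
  File "h.py", line 29, in ring
    (cc,r)=cv2.minEnclosingCircle(X);e=cv2.fitEllipse(cv2.convexHull(X))
                                       ~~~~~~~~~~~~~~^^^^^^^^^^^^^^^^^^^
cv2.error: OpenCV(4.12.0) /io/opencv/modules/imgproc/src/shapedescr.cpp:356: error: (-215:Assertion failed) n >= 0 && (depth == CV_32F || depth == CV_32S) in function 'fitEllipseNoDirect'
```

>>> arm_command:
  slide:
    - [-3,-0.8,0]
    - [-8,-2.1,0]
    - [-13,-3.4,0]
    - [-17,-4.5,-0.1]
    - [-18.4,-4.85,-0.1]
  spin: [0,0,0,0,0]

```text
clock: 21.1
eef_pos: [0.6314, -0.2073, 0.1048]
tool_rot: [0.685, 0.728, 0.012, -0.016]
ft_force: [-0.5, -0.0, -1.7]
grip_width: 0.028
grasp_force: 59.3
```

```bash
python3 r.py wr9 blue;python3 g.py .6345 -.205 .033
```

```text
[ 0.6314 -0.2081  0.1049] 59.33864951133728
blue (1484, array([ 0.6339, -0.2118]), 0.039, array([ 0.6344, -0.2116]), array([0.0663, 0.0804])) [(array([269., 196.]), array([ 0.6369, -0.2045,  0.    ]))]
21.2 [ 0.6321 -0.2062  0.1052] z-axis [-0.006  0.04  -0.999] F [ 0.3  0.  -1.8]
[ 0.6345 -0.205   0.033 ] slide cm [-0.18  0.27  7.21]
```

View pics/wr9.png

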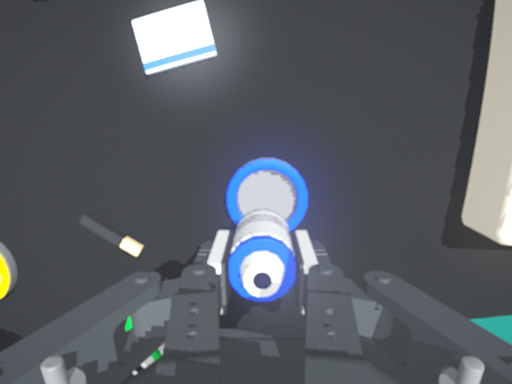

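The blue ring is centred at (267,197), about 2 mm toward +x. I shift slightly and lower.

>>> arm_command:
  slide:
    - [0,0.2,1.5]
    - [-0.1,0.2,3.5]
    - [-0.1,0.2,5.5]
    - [-0.1,0.2,6.7]
    - [-0.2,0.2,7]
  spin: [0,0,0,0,0]

```text
clock: 21.82
eef_pos: [0.6344, -0.2023, 0.0348]
tool_rot: [0.683, 0.73, 0.013, -0.016]
ft_force: [0.2, 0.0, -1.3]
grip_width: 0.028
grasp_force: 59.3
```

>>> arm_command:
  slide:
    - [0,0,0]
    - [0,0,0.1]
    - [0,0,0.2]
    - [0,0,0.3]
    - [0,0,0.4]
  spin: [0,0,0,0,0]

```text
clock: 22.45
eef_pos: [0.635, -0.2038, 0.0325]
tool_rot: [0.684, 0.729, 0.013, -0.015]
ft_force: [-0.3, 1.2, -1.6]
grip_width: 0.0283
grasp_force: 59.3
```

>>> arm_command:
  slide:
    - [0,0,0.1]
    - [0,0,0.2]
    - [0,0,0.3]
    - [0,0,0.35]
    - [0,0,0.35]
  spin: [0,0,0,0,0]

```text
clock: 23.08
eef_pos: [0.6349, -0.2036, 0.0289]
tool_rot: [0.684, 0.73, 0.013, -0.015]
ft_force: [-0.6, 0.3, -1.9]
grip_width: 0.0282
grasp_force: 59.3
```

>>> arm_command:
  slide:
    - [0,0,0.1]
    - [0,0,0.15]
    - [0,0,0.15]
    - [0,0,0.15]
    - [0,0,0.15]
  spin: [0,0,0,0,0]

```text
clock: 23.7
eef_pos: [0.6351, -0.2036, 0.0287]
tool_rot: [0.684, 0.73, 0.013, -0.014]
ft_force: [-2.3, 0.1, 5.1]
grip_width: 0.0283
grasp_force: 60.1
```

>>> arm_command:
  slide:
    - [0,0,0]
    - [0,0,0]
    - [0,0,0]
    - [0,0,0]
    - [0,0,0]
  spin: [0,0,0,0,0]
  jaw: 7

```text
clock: 24.32
eef_pos: [0.6349, -0.2036, 0.0273]
tool_rot: [0.684, 0.73, 0.013, -0.015]
ft_force: [-0.5, 1.1, -0.5]
grip_width: 0.0699
grasp_force: 0.0
```

>>> arm_command:
  slide:
    - [0.1,0,-2]
    - [0.2,0,-5]
    - [0.4,0,-9]
    - [0.5,0,-12]
    - [0.5,0,-13]
  spin: [0,0,0,0,0]

```text
clock: 24.95
eef_pos: [0.6364, -0.2041, 0.1602]
tool_rot: [0.684, 0.73, 0.014, -0.013]
ft_force: [-1.0, 0.0, -0.4]
grip_width: 0.0701
grasp_force: 0.0
```

```bash
python3 c.py .634 -.205 .052; python3 r.py wr10 blue;  python3 g.py .565 .368 .16
```

```text
nose top 305 z 0.0624 circle [ 0.6348 -0.2035] 0.008 x range [0.6277 0.6424] y [-0.2103 -0.1958]
collar band 613 z 0.054 circle [ 0.635  -0.2034] 0.0149 x range [0.6211 0.6491] y [-0.2176 -0.1892]
sides 1633 z 0.0479 circle [ 0.6341 -0.2044] 0.032 x range [0.6045 0.6646] y [-0.2341 -0.1736]
[ 0.6357 -0.2039  0.1584] 0.0
blue (2275, array([ 0.6347, -0.2046]), 0.0333, array([ 0.6347, -0.2046]), array([0.0654, 0.066 ])) [(array([263., 186.]), array([ 0.6375, -0.2051,  0.    ]))]
25.1 [ 0.635  -0.2037  0.1569] z-axis [-0.004  0.04  -0.999] F [-0.5 -0.  -0.3]
[0.565 0.368 0.16 ] slide cm [57.47 -3.27  1.95]
```

Blue is within about 1.2 mm of its ring centre. Now on to yellow.

>>> arm_command:
  slide:
    - [4,-0.2,0.1]
    - [10,-0.6,0.3]
    - [16,-0.9,0.5]
    - [22,-1.2,0.7]
    - [28,-1.6,0.9]
  spin: [0,0,0,0,0]

```text
clock: 25.72
eef_pos: [0.5994, 0.0764, 0.1573]
tool_rot: [0.684, 0.729, 0.012, -0.016]
ft_force: [1.1, -0.1, 0.5]
grip_width: 0.0701
grasp_force: 0.0
```

>>> arm_command:
  slide:
    - [6,-0.3,0.2]
    - [12,-0.7,0.4]
    - [18,-1,0.6]
    - [24,-1.4,0.8]
    - [28,-1.6,1]
  spin: [0,0,0,0,0]

```text
clock: 26.35
eef_pos: [0.5649, 0.3557, 0.1581]
tool_rot: [0.683, 0.73, 0.011, -0.016]
ft_force: [0.5, -1.1, -0.3]
grip_width: 0.0703
grasp_force: 0.0
```

```bash
python3 j.py; python3 c.py .565 .368 .041;python3 g.py .565 .368 .015
```

```text
26.35 [0.546 0.603 0.366 1.32  0.036 2.049] [0.5649 0.3557 0.1581] grip 0.07030408230600714 0.0
[[-0.067  0.998 -0.007]
 [ 0.997  0.067  0.038]
 [ 0.038 -0.005 -0.999]]
nose top 297 z 0.0514 circle [0.5642 0.3686] 0.0084 x range [0.5568 0.5719] y [0.3611 0.3764]
collar band 585 z 0.043 circle [0.5643 0.3682] 0.015 x range [0.5502 0.5781] y [0.3544 0.3826]
sides 106 z 0.0367 circle [0.5637 0.3726] 0.0144 x range [0.5499 0.5778] y [0.3722 0.3833]
26.4 [0.5637 0.3605 0.1577] z-axis [-0.008  0.041 -0.999] F [0.3 2.2 0.4]
[0.565 0.368 0.015] slide cm [ 0.18  0.2  14.29]
```

>>> arm_command:
  slide:
    - [1,0.1,1]
    - [1.3,0.1,3]
    - [1.2,0.1,5.5]
    - [1.2,0.1,7]
    - [1.2,0.1,7]
  spin: [0,0,0,0,0]

```text
clock: 27.02
eef_pos: [0.5658, 0.3665, 0.0887]
tool_rot: [0.684, 0.729, 0.011, -0.015]
ft_force: [-0.5, 0.9, 0.1]
grip_width: 0.0699
grasp_force: 0.0
```

```bash
python3 g.py .5643 .369 .015
```

```text
27.025 [0.5658 0.3665 0.0887] z-axis [-0.008  0.037 -0.999] F [-0.5  0.9  0.1]
[0.5643 0.369  0.015 ] slide cm [-0.03 -0.11  7.38]
```

>>> arm_command:
  slide:
    - [0,0,2]
    - [0,-0.1,4.5]
    - [0,-0.1,6.5]
    - [0,-0.1,7.3]
    - [0,-0.1,7.3]
  spin: [0,0,0,0,0]

```text
clock: 27.65
eef_pos: [0.5658, 0.3708, 0.0186]
tool_rot: [0.684, 0.729, 0.013, -0.015]
ft_force: [1.3, -0.1, 0.5]
grip_width: 0.0699
grasp_force: 0.0
```

>>> arm_command:
  slide:
    - [0,0,0]
    - [0,0,0]
    - [0,0,0]
    - [0,0,0]
    - [0,0,0]
  spin: [0,0,0,0,0]
  jaw: 2

```text
clock: 28.28
eef_pos: [0.5663, 0.3715, 0.0198]
tool_rot: [0.684, 0.73, 0.014, -0.015]
ft_force: [-1.5, -0.5, 5.8]
grip_width: 0.0279
grasp_force: 59.8
```

>>> arm_command:
  slide:
    - [0,0,-0.5]
    - [0.1,0,-2]
    - [0.2,0,-5]
    - [0.3,0,-8]
    - [0.4,0,-10]
  spin: [0,0,0,0,0]

```text
clock: 28.9
eef_pos: [0.5662, 0.3714, 0.121]
tool_rot: [0.684, 0.73, 0.014, -0.015]
ft_force: [0.9, -0.2, -1.3]
grip_width: 0.0281
grasp_force: 59.4
```

```bash
python3 j.py; python3 g.py .376 -.288 .12 .376 -.288 .03
```

```text
28.9 [0.565 0.637 0.328 1.241 0.035 2.071] [0.5662 0.3714 0.121 ] grip 0.028069269498496845 59.43059027194977
[[-0.065  0.998 -0.002]
 [ 0.997  0.065  0.041]
 [ 0.041  0.001 -0.999]]
28.9 [0.5662 0.3714 0.121 ] z-axis [-0.002  0.041 -0.999] F [ 0.9 -0.2 -1.3]
[ 0.376 -0.288  0.12 ] slide cm [-64.51 -23.27  -2.4 ]
[ 0.376 -0.288  0.03 ] slide cm [-64.86 -23.25   6.6 ]
```

>>> arm_command:
  slide:
    - [-2.5,-0.9,-0.1]
    - [-7,-2.5,-0.3]
    - [-12,-4.3,-0.4]
    - [-17,-6.1,-0.6]
    - [-22,-7.9,-0.8]
  spin: [0,0,0,0,0]

```text
clock: 29.52
eef_pos: [0.5006, 0.1447, 0.1186]
tool_rot: [0.684, 0.73, 0.013, -0.015]
ft_force: [0.1, -0.3, -0.9]
grip_width: 0.0281
grasp_force: 59.4
```

>>> arm_command:
  slide:
    - [-5,-1.8,-0.2]
    - [-10,-3.6,-0.4]
    - [-15,-5.4,-0.6]
    - [-20,-7.2,-0.7]
    - [-25,-9,-0.9]
  spin: [0,0,0,0,0]

```text
clock: 30.15
eef_pos: [0.4272, -0.1109, 0.1179]
tool_rot: [0.684, 0.73, 0.013, -0.014]
ft_force: [0.3, 0.4, -1.6]
grip_width: 0.0278
grasp_force: 59.4
```

>>> arm_command:
  slide:
    - [-5,-1.8,-0.2]
    - [-10,-3.6,-0.4]
    - [-14,-5.1,-0.5]
    - [-16.5,-6,-0.6]
    - [-17.3,-6.4,-0.7]
  spin: [0,0,0,0,0]

```text
clock: 30.78
eef_pos: [0.3746, -0.2876, 0.1178]
tool_rot: [0.685, 0.729, 0.013, -0.014]
ft_force: [0.8, 0.7, -1.9]
grip_width: 0.0281
grasp_force: 59.5
```

```bash
python3 r.py wr11 yellow;python3 g.py .3755 -.286 .028
```

```text
[ 0.3745 -0.2877  0.1178] 59.45445120334625
yellow (1915, array([ 0.3748, -0.2957]), 0.0387, array([ 0.3752, -0.2949]), array([0.0657, 0.0792])) [(array([260., 191.]), array([ 0.3728, -0.2843,  0.    ]))]
30.875 [ 0.3748 -0.2865  0.1176] z-axis [-0.003  0.039 -0.999] F [-0.4  0.3 -0.9]
[ 0.3755 -0.286   0.028 ] slide cm [-0.3   0.1   8.96]
```

View pics/wr11.png

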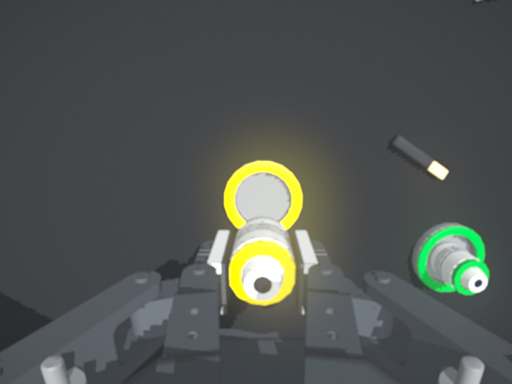

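The yellow ring centre at (263,197) lines up with the objective at (262,275). I lower it.

>>> arm_command:
  slide:
    - [0,0.1,2]
    - [-0.1,0.1,4.5]
    - [-0.2,0.1,7]
    - [-0.3,0.1,8.4]
    - [-0.3,0.1,8.8]
  spin: [0,0,0,0,0]

```text
clock: 31.5
eef_pos: [0.3757, -0.2846, 0.0286]
tool_rot: [0.683, 0.73, 0.013, -0.016]
ft_force: [-0.0, -0.4, -1.2]
grip_width: 0.0281
grasp_force: 59.5
```

>>> arm_command:
  slide:
    - [0,0,0]
    - [0,0,0.1]
    - [0,0,0.1]
    - [0,0,0.2]
    - [0,0,0.2]
  spin: [0,0,0,0,0]

```text
clock: 32.12
eef_pos: [0.3757, -0.2856, 0.0272]
tool_rot: [0.684, 0.729, 0.013, -0.015]
ft_force: [0.1, 0.8, -1.1]
grip_width: 0.028
grasp_force: 59.5
```

>>> arm_command:
  slide:
    - [0,0,0.1]
    - [0,0,0.2]
    - [0,0,0.3]
    - [0,0,0.3]
    - [0,0,0.3]
  spin: [0,0,0,0,0]

```text
clock: 32.75
eef_pos: [0.3757, -0.2854, 0.0242]
tool_rot: [0.684, 0.73, 0.013, -0.015]
ft_force: [-0.2, -0.3, -1.0]
grip_width: 0.0285
grasp_force: 59.5
```

>>> arm_command:
  slide:
    - [0,0,0.1]
    - [0,0,0.15]
    - [0,0,0.15]
    - [0,0,0.15]
    - [0,0,0.15]
  spin: [0,0,0,0,0]

```text
clock: 33.38
eef_pos: [0.3759, -0.2856, 0.0237]
tool_rot: [0.684, 0.73, 0.013, -0.014]
ft_force: [-2.4, 1.7, 7.4]
grip_width: 0.0283
grasp_force: 60.1
```

>>> arm_command:
  slide:
    - [0,0,0]
    - [0,0,0]
    - [0,0,0]
    - [0,0,0]
    - [0,0,0]
  spin: [0,0,0,0,0]
  jaw: 7

```text
clock: 34.0
eef_pos: [0.3757, -0.2854, 0.0226]
tool_rot: [0.684, 0.73, 0.013, -0.015]
ft_force: [0.3, -0.4, -0.2]
grip_width: 0.07
grasp_force: 0.0
```

>>> arm_command:
  slide:
    - [0.1,0,-2]
    - [0.2,0,-5]
    - [0.4,0,-9]
    - [0.5,0,-12]
    - [0.5,0,-13]
  spin: [0,0,0,0,0]

```text
clock: 34.62
eef_pos: [0.3768, -0.2863, 0.1546]
tool_rot: [0.684, 0.73, 0.013, -0.013]
ft_force: [0.5, 0.0, -0.2]
grip_width: 0.07
grasp_force: 0.0
```

```bash
python3 c.py .3755 -.289 .045; python3 r.py wr12 yellow; python3 b.py | grep -E 'bottle|green|red'
python3 - <<'E'
import cv2
from h import *
p=camera('scene');save(p,'s9');im=cv2.imread('pics/s9.png')[150:290,80:460];cv2.imwrite('pics/s9c.png',cv2.resize(im,None,fx=2,fy=2))
E
```

```text
nose top 305 z 0.0554 circle [ 0.376  -0.2882] 0.0084 x range [0.3683 0.3831] y [-0.2956 -0.2806]
collar band 604 z 0.047 circle [ 0.3755 -0.2885] 0.0152 x range [0.3615 0.3898] y [-0.3023 -0.274 ]
sides 1666 z 0.0402 circle [ 0.3748 -0.2885] 0.032 x range [0.3453 0.4051] y [-0.3181 -0.2579]
[ 0.3763 -0.2859  0.1533] 0.0
yellow (1368, array([ 0.3748, -0.2891]), 0.0321, array([ 0.3744, -0.2906]), array([0.059 , 0.0643])) [(array([260., 185.]), array([ 0.3748, -0.2852,  0.    ]))]
red scene none
red top none
bottle scene 282 top z 0.0586 ctr [0.6603 0.1784 0.0572] [0.6605 0.1779 0.0381]
bottle top 164 top z 0.0595 ctr [0.655  0.1782 0.0577] [0.6543 0.1778 0.0392]
green scene 250 top z 0.0567 ctr [ 0.5467 -0.3314  0.0548] [ 0.5564 -0.3304  0.0376]
green top 201 top z 0.0573 ctr [ 0.5421 -0.3326  0.0559] [ 0.5456 -0.3316  0.0392]
red scene 156 [334.  196.9] [19.5 26.7] at z.014 [0.4547 0.1786 0.014 ] ring z 0.0143
red top 308 [179.2 215. ] [25.7 26.8] at z.014 [0.4593 0.1766 0.014 ] ring z 0.0144
```

View pics/s9c.png

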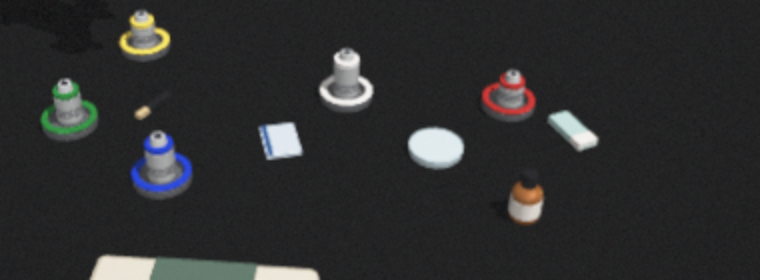

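All four objectives stand upright in their matching rests: yellow (145,35), white (347,75), blue (160,155) and red (512,90) in the crop. Green and the bottle haven't moved, and the gripper is clear.

```bash
python3 -c "
from workcell import *
print(job_done())"
```

```text
the job is handed in; nothing more can be done
None
```

I set all four objectives upright in the rests of their own colour, left the green objective and oil bottle where they were, and handed the job in with about 35 s on the clock; no verdict came back.

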